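Refit the knurled collar on the bench height gauge and hold the gauge down on the bush

ROBOT

A 6-joint arm with a two-finger parallel gripper is mounted at the origin on a cart in front of the work surface, level with it; the furniture and walls round the work are solid. World frame = base frame: x ahead of the robot, y to its left, z up, the work surface at z = 0. Lengths are in mm, angles in rad, forces in N, time in s.
With the tool pointing down it reaches from about 350 to 775 mm from the base axis. Payload 7.3 kg.
Tool frame: the origin (TCP) lies midway between the tips of the shut fingers; the grasp point (between the pads) lies 19 mm behind it (bot.grip_depth is the distance from the TCP to the grasp point, in mm); z points along the fingers, x is the direction in which the jaws open and shut, and the axes are right-handed (so a half turn about z gives the same grasp; the last joint's range is limited). The gripper opens to 92 mm and grips with 3 to 60 N. Pads are 19 mm wide; open, the fingers measure 130 mm over their backs; the gripper's body (75 mm by 190 mm) begins 47 mm behind the grasp point.
Start: joints at [1.202, 0.342, 1.524, -0, 1.275, -0.146], TCP at [115.988, 512.047, 226.741] pointing down, gripper open.
Joint ranges: [-2.53, 2.53], [-0.77, 2.02], [0.04, 2.7], [-1, 4.14], [0.28, 2.66], [-3.11, 3.11]. Speed limits (rad/s): [2.57, 2.57, 3.14, 3.14, 3.14, 3.14].

INTERFACE

Orientations are given as [roll, pitch, yaw] about the fixed x, y, z axes, in that order (R = Rz(yaw) Ry(pitch) Rx(roll)).
In Python, from plant import bot gives the robot as it stands. The module is installed in compiled form; this text tells all that it offers.
- The arm moves only by the shell command python3 -m inch 'ROWS'. ROWS is JSON, a list that holds one entry, the list of rows, each a list of 7 numbers: the shift along the tool's x, y, z each as a share of 0.2 m, from -1 to 1, then the turn, a rotation vector about the tool's x, y, z each as a share of 45 degrees, from -1 to 1, then the closure, from -1 (fully open) to 1 (shut), so that 0 is half open. A call has exactly 10 rows; each row is the pose to reach, as a shift and turn from the pose commanded when the call began, along the tool's axes at that moment; what a row does not reach only later rows make up. A row lasts 1/8 s, in which the tool goes at most 62.5 mm and 10.7 degrees, less where a joint would pass 70% of its speed; a pose out of reach is approached as far as the arm can. A call with a number of a shift or a turn outside -1 to 1 is refused whole. A call with a gripper value outside its range is refused whole. The fingers move at their own pace and stop on an object; the grip force is fixed at half the most. Time passes only in rows, so rows that repeat a pose let the fingers close, or fill a call up. It gives the time, the measured TCP pose, the force and the opening at its end, in the units of the state.
- bot.get_obs(): the state, without advancing time (a new reading comes with each control period).
- bot.capture(name): name is "scene" or "top" or "wrist"; returns the picture (420x560x3 uint8, red, green, blue); there is no depth.
- bot.camera_params(name): a dict with "fx", "fy", "cx", "cy" (pixels), "R" (3x3) and "t" (3): a world point X has camera coordinates R X + t; the wrist camera has in their place "T_tool_cam" (4x4, takes a point from camera to tool coordinates, whose origin is the TCP and whose axes are the tool frame's). Camera axes: x right, y down, z forward; pixel columns grow to the right and rows downward; lengths in mm; the calibration is good to about 2 mm. A picture is of the moment at which its call begins: read the wrist's pose just before it. camera_params takes no time and is no camera call.
- bot.close_job(): hands the job in, once; it reports no verdict.
The state is a dict: "time": time; "joint_positions": joint angles; "dq": joint speeds; "tau": joint torques, N m; "tool_pos": TCP position; "tcp_rot": TCP orientation; "contact_force": force on the tool from outside, world axes, zero at the start; "moment": the same for the moment, N m; "grip_width": finger opening in mm.
Only numpy, scipy, OpenCV 4.12 (cv2) and the standard library are available. Lean on these libraries where they do the work, as an engineer would, in place of code of your own. Each camera call takes 0.05 s, during which the arm holds its last target.

TASK

The knurled collar has come off the little bench height gauge: pick it up, set it over the end of the gauge's spindle, and turn it under light downward pressure until its hidden keyways drop over the cross pin and it sits fully home on the shoulder, the spindle end flush with its top. Press the gauge down with it so that the sprung foot bears firmly on the bush in the nest, and finish like that, still gripping the collar and holding it down, so that a colleague can tighten its grub screw with the hex key. Leave the other things on the desk where they are.

Things in the scene. Friction and masses are not known exactly. Their poses are not given: they have to be found in the camera images.
- collar: loose knurled steel collar, a thick ring 44 mm across, 34 mm high, 18.4 mm round bore through it, about 110 g, standing on the desk; knurled upper part, plain skirt with a grub screw on its +y side. Two keyways 7.5 mm wide, opposite on its x axis, in the bore's lower 14 mm only (14 mm radius), hidden from outside and top. Origin at the centre of its underside, z up. Grip it across the outside
- height_gauge: grey bench height gauge, fixed: base plate 104 x 70 x 14 mm, nest ring round the spindle axis, round column 48 mm towards +x (124 mm high), arm (top at 118 mm) that guides the sprung vertical spindle. Origin on the spindle axis at desk level, x towards the column, z up. Nothing of it is higher than the spindle's end
- shoulder (a point): centre of the top face of the spindle's round shoulder (40 mm across), z up, 146 mm above the desk when the gauge is up; goes down with the gauge. The spindle above it is 16 mm thick and ends 34 mm above it, the last 5 mm tapered to 10 mm across. The collar is home when its underside is on this face
- cross_pin (a point): middle of the pin across the spindle, 4 mm thick, 26 mm long, its top 11 mm above the shoulder. It points any way round the spindle: this point's axes do not show which. A collar out of line rides on it; in line within about 0.15 rad (twice a turn, so half a turn of search finds it) it drops 11 mm onto the shoulder. The spindle itself is oiled and turns only stiffly (0.2 N m)
- gauge_slide (a joint): travel of the gauge's spindle, in m, 0 when up, growing as it is pressed down; stop at 0.018. A spring pushes it up with about 4 N net at the top and 7 N at the bottom, and lifts it again when let go. The foot meets the 36 mm bush at 0.011.
- gauge_foot: the gauge's flat round foot, 34 mm across, on the lower end of the spindle, over the nest; origin at the centre of its underside, 61 mm above the desk when up. It gives up to 7 mm into the spindle on a spring of its own (2 N at first touch, 10 N when 7 mm in), so pressing the spindle on past 0.011 loads the bush. A pointer on it runs along the scale on the column.
- sample_bush: the pale turned bush, 36 mm across and 36 mm high, standing loose in the gauge's nest ring under the foot; origin at the centre of its underside, 14 mm above the desk
- nest (a point): centre of the nest's floor, 14 mm above the desk, on the spindle axis; the ring round it is 39 mm inside and 7 mm high
- small_ring: a plain smooth steel ring 30 mm across and 12 mm high, a bystander; origin at the centre of its underside. It, the collar and the loose bush stand in mixed order along the desk's front strip, about 10 cm or more apart, between the desk edge (x = 0.39) and the marking machine's 30 mm high base plate (x = 0.50): grip with the fingers closing along y there
- loose_bush: another pale bush 36 mm across and 36 mm high on the desk, a bystander; origin at the centre of its underside
- hex_key: hex key 28 x 78 x 6 mm lying beside the gauge, a bystander; origin at its middle, at desk level
- plug_gauge: plug gauge 33 x 118 x 33 mm lying behind, a bystander; origin at its middle, at desk level
- drift: brass drift 15 x 135 x 13 mm lying at the left by the brush, a bystander; origin at its middle, at desk level
- brush: brush 44 x 218 x 13 mm lying at the left, a bystander; origin at its middle, at desk level
Mind the look-alikes: they are no part of the job. What is shaped like the collar but red is not meant.

How it is judged:
By the outcome, as a careful person would: the job done as asked, in the order asked, and still so for the second after the job is handed in, while the arm keeps its last pose, push and grip.
It also fails if it takes over 51 s, if anything falls off the work surface, if the arm or the gripper's body presses on something with over 40 N, if the wrist force passes 120 N, or if a joint passes its speed limit or range.

## Working session

There is one attempt and no reset: what is moved stays moved. The work goes in short steps, Python scripts to look and compute and a shell command to move; the robot and the scene stay as the last step left them, time stands still between calls to the robot, and variables do not carry over. Pictures are saved under pics/ and viewed, and the job is handed in when it is done.

```bash
mkdir -p pics; python3 - <<'E'
from plant import bot
import cv2
o=bot.get_obs();print(o)
for n in("scene","top","wrist"):
    cv2.imwrite(f"pics/{n}0.png",bot.capture(n)[:,:,::-1])
    print(n,bot.camera_params(n))
E
```

```text
{'time': 0.0, 'joint_positions': array([ 1.20197751e+00,  3.42710017e-01,  1.52503868e+00, -1.54275411e-05,
        1.27537845e+00, -1.46010820e-01]), 'dq': array([ 0.00023459,  0.00091382, -0.00241444, -0.00075225,  0.00053935,
       -0.00011717]), 'tau': array([ 3.39172648e-04, -4.31236589e+01, -2.44215542e+01,  7.18376739e-02,
        5.61086484e-02, -1.53141068e-04]), 'tool_pos': array([115.84706721, 511.63653699, 226.04399224]), 'tcp_rot': array([-3.14138399e+00,  1.52031002e-03,  1.34799299e+00]), 'contact_force': array([ 0.24355556, -1.27262508, -0.37339675]), 'moment': array([-0.00434652,  0.00019043,  0.02487393]), 'grip_width': 91.88792500468986}
scene {'fx': 441.02340698448796, 'fy': 441.02340698448796, 'cx': 281.6738950941803, 'cy': 208.6087281523451, 'R': array([[ 0.79729398, -0.6035755 , -0.00434959],
       [-0.26471373, -0.34317965, -0.90119608],
       [ 0.54244719,  0.7196696 , -0.43338979]]), 't': array([-462.95585545,  246.78329892, 1037.16730561])}
top {'fx': 459.6560724295913, 'fy': 459.6560724295913, 'cx': 283.4593001358852, 'cy': 210.17718679848062, 'R': array([[-1.77668326e-02, -9.99841930e-01,  6.74637922e-04],
       [-9.94688164e-01,  1.76068213e-02, -1.01417243e-01],
       [ 1.01389334e-01, -2.47291753e-03, -9.94843750e-01]]), 't': array([ -23.69281361,  566.3856354 , 1460.87255666])}
wrist {'fx': 326.3228300663724, 'fy': 326.3228300663724, 'cx': 277.0432842171164, 'cy': 208.6322883212654, 'T_tool_cam': array([[ 9.99999561e-01,  2.52974791e-04,  9.02191057e-04,
        -3.99857741e-01],
       [-5.20026954e-04,  9.50801962e-01,  3.09798901e-01,
        -8.44770591e+01],
       [-7.79433714e-04, -3.09799234e-01,  9.50801676e-01,
        -1.58170019e+02],
       [ 0.00000000e+00,  0.00000000e+00,  0.00000000e+00,
         1.00000000e+00]])}
```

View pics/scene0.png

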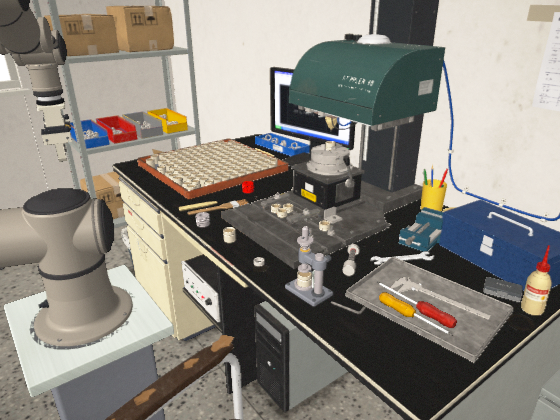

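View pics/top0.png

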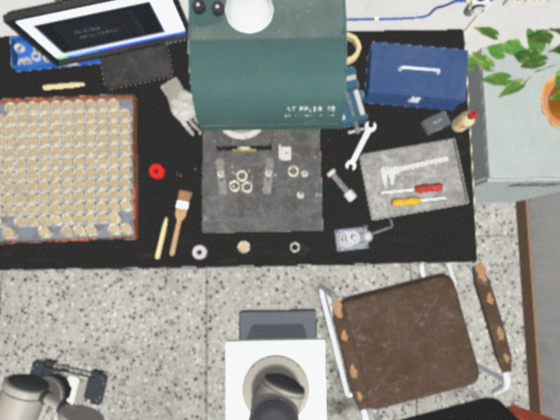

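View pics/wrist0.png

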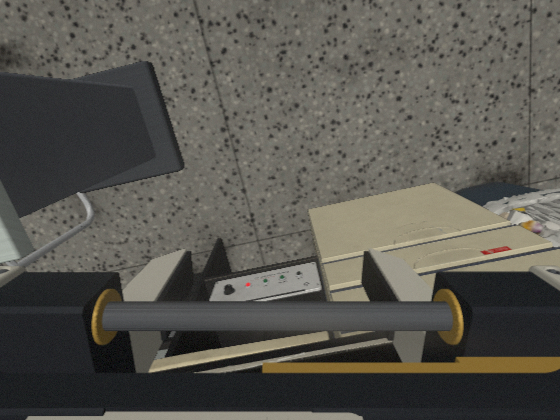

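```bash
python3 - <<'E'
import cv2,numpy as np
a=cv2.imread("pics/top0.png");b=cv2.imread("pics/scene0.png")
c=cv2.resize(a[215:275,140:420],None,fx=2.8,fy=2.8,interpolation=cv2.INTER_CUBIC)
d=cv2.resize(b[195:310,180:380],None,fx=3.9,fy=3.9,interpolation=cv2.INTER_CUBIC)
cv2.imwrite("pics/c1.png",c);cv2.imwrite("pics/d1.png",d)
E
```

```text
(no output)
```

View pics/c1.png

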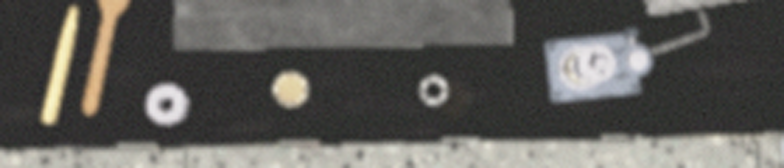

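View pics/d1.png

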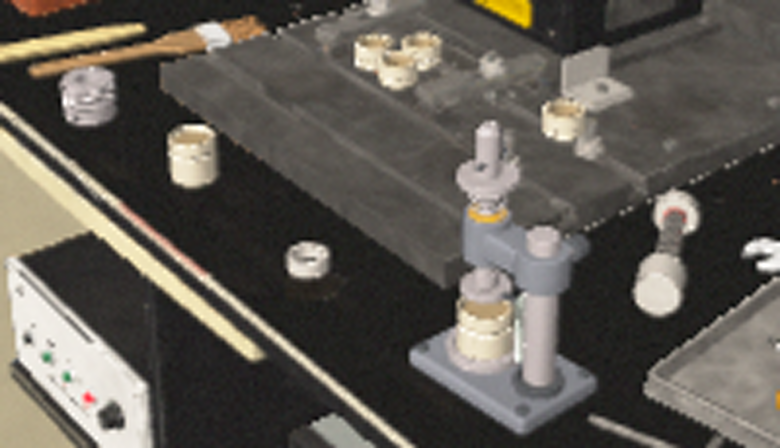

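```bash
cat > h.py <<'E'
import numpy as np
from scipy.spatial.transform import Rotation as Rn
from plant import bot
def ray(name,u,v,obs=None):
    p=bot.camera_params(name)
    d=np.array([(u-p["cx"])/p["fx"],(v-p["cy"])/p["fy"],1.])
    if name=="wrist":
        T=p["T_tool_cam"];R=Rn.from_euler("xyz",obs["tcp_rot"]).as_matrix()
        return R@T[:3,3]+obs["tool_pos"],R@T[:3,:3]@d
    return -p["R"].T@p["t"],p["R"].T@d
def plane(name,u,v,z,obs=None):
    o,d=ray(name,u,v,obs);return o+d*(z-o[2])/d[2]
def tri(rs):
    A=0;b=0
    for o,d in rs:
        d=d/np.linalg.norm(d);P=np.eye(3)-np.outer(d,d);A=A+P;b=b+P@o
    return np.linalg.solve(A,b)
def px(name,X,obs=None):
    p=bot.camera_params(name)
    if name=="wrist":
        T=p["T_tool_cam"];R=Rn.from_euler("xyz",obs["tcp_rot"]).as_matrix()
        c=T[:3,:3].T@(R.T@(np.array(X)-obs["tool_pos"])-T[:3,3])
    else: c=p["R"]@np.array(X)+p["t"]
    return np.array([p["fx"]*c[0]/c[2]+p["cx"],p["fy"]*c[1]/c[2]+p["cy"]])
def mv(target,yaw_vec_x,obs=None):
    """row values to reach tcp target w/ tool x along given horizontal angle, tool down"""
    obs=obs or bot.get_obs()
    R=Rn.from_euler("xyz",obs["tcp_rot"]).as_matrix()
    c,s=np.cos(yaw_vec_x),np.sin(yaw_vec_x)
    Rt=np.array([[c,s,0],[s,-c,0],[0,0,-1.]])
    return R.T@(np.array(target)-obs["tool_pos"])/200, Rn.from_matrix(R.T@Rt).as_rotvec()/np.radians(45)
E
python3 - <<'E'
from h import *
c=plane("top",199.6,252.1,34);print("collar",c)
print("collar scene",plane("scene",180+88/3.9,195+78/3.9,34))
print("col",plane("top",368.6,236.8,124))
print("colscene",plane("scene",180+543/3.9,195+237/3.9,124))
t=plane("scene",304.9,226.8,180);print("tip",t,px("top",t))
print("ring/bush",plane("top",140+290/2.8,215+89/2.8,36),plane("top",140+433/2.8,215+90/2.8,12))
o=bot.get_obs()
print(Rn.from_euler("xyz",o["tcp_rot"]).as_matrix())
for yaw in(1.5708,-1.5708):print(mv([c[0]-0,c[1],170],yaw))
E
```

```text
collar [435.29586492 236.92820811  34.        ]
collar scene [436.26657859 233.05499503  34.        ]
col [ 470.95339107 -288.74220923  124.        ]
colscene [ 471.16487284 -290.81304942  124.        ]
tip [ 468.6064158  -240.10518433  180.        ] [355.40926279 237.06232451]
ring/bush [449.70405781  95.95606976  36.        ] [446.16651141 -67.98010438  12.        ]
[[ 2.20944425e-01  9.75286303e-01 -4.33387019e-04]
 [ 9.75285715e-01 -2.20944775e-01 -1.08665048e-03]
 [-1.15554992e-03 -1.82586804e-04 -9.99999316e-01]]
(array([-0.98686941,  1.86138684,  0.28182065]), array([-0.00039541,  0.00143931, -0.28366074]))
(array([-0.98686941,  1.86138684,  0.28182065]), array([2.10926439e-03, 5.79449681e-04, 3.71634798e+00]))
```

```bash
python3 -m inch '[[[-0.3,0.3,0,0,0,-0.1,-1],[-0.6,0.6,0,0,0,-0.28,-1],[-0.98,0.96,0.03,0,0,-0.28,-1],[-0.98,0.96,0.03,0,0,-0.28,-1],[-0.98,0.96,0.03,0,0,-0.28,-1],[-0.98,0.96,0.03,0,0,-0.28,-1],[-0.98,0.96,0.03,0,0,-0.28,-1],[-0.98,0.96,0.03,0,0,-0.28,-1],[-0.98,0.96,0.03,0,0,-0.28,-1],[-0.98,0.96,0.03,0,0,-0.28,-1]]]'; python3 -c "
from h import *
print(mv([400,236,160],1.5708))"
```

```text
time: 1.4
tool_pos: [259.6, 278.8, 220.7]
tcp_rot: [-3.141, -0.0, 1.569]
contact_force: [0.5, -0.8, 0.3]
grip_width: 91.4
(array([-0.21276428,  0.70220819,  0.30322648]), array([-1.58008875e-04, -2.85749751e-05, -2.42358717e-03]))
```

```bash
python3 -m inch '[[[-0.1,0.3,0.15,0,0,0,-1],[-0.21,0.7,0.3,0,0,0,-1],[-0.21,0.7,0.3,0,0,0,-1],[-0.21,0.7,0.3,0,0,0,-1],[-0.21,0.7,0.3,0,0,0,-1],[-0.21,0.7,0.3,0,0,0,-1],[-0.21,0.7,0.3,0,0,0,-1],[-0.21,0.7,0.3,0,0,0,-1],[-0.21,0.7,0.3,0,0,0,-1],[-0.21,0.7,0.3,0,0,0,-1]]]'; python3 -c "
from h import *
import cv2
o=bot.get_obs();print(o['tool_pos'],o['tcp_rot'])
cv2.imwrite('pics/w1.png',bot.capture('wrist')[:,:,::-1])
print(px('wrist',[435,236,34],o))"
```

```text
time: 2.65
tool_pos: [399.8, 236.1, 160.8]
tcp_rot: [3.142, -0.0, 1.568]
contact_force: [-0.0, -0.4, 1.0]
grip_width: 91.5
[399.78441173 236.09271858 160.75591826] [ 3.14152549e+00 -9.99951127e-05  1.56795768e+00]
[277.14851572 235.70624443]
```

View pics/w1.png

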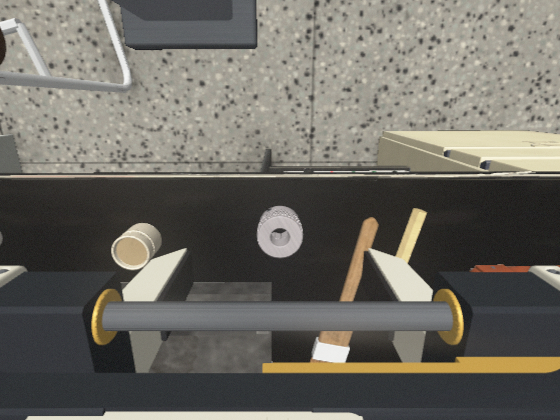

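```bash
python3 - <<'E'
import cv2
a=cv2.imread("pics/w1.png")[195:270,240:320]
cv2.imwrite("pics/w1c.png",cv2.resize(a,None,fx=8,fy=8,interpolation=cv2.INTER_CUBIC))
E
```

```text
(no output)
```

View pics/w1c.png

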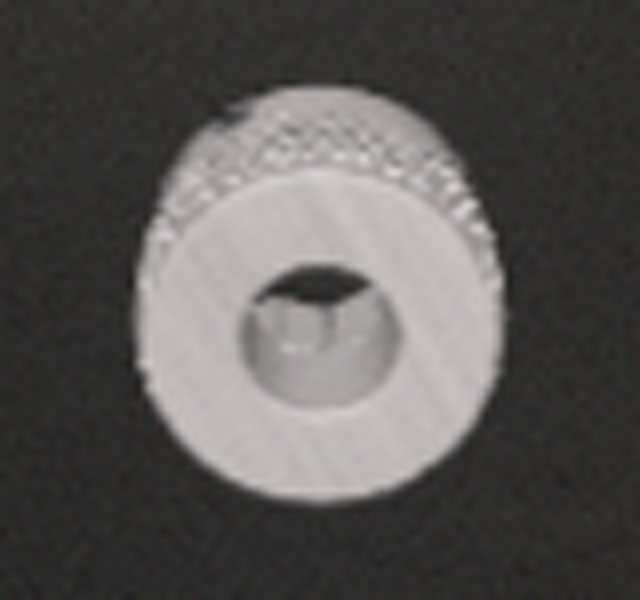

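```bash
python3 - <<'E'
from h import *
o=bot.get_obs()
c=plane("wrist",280.1+.4,237.1,34,o);print("c",c)
# outer top circle centre
print(plane("wrist",240+321/8,195+335/8,34,o))
for z in(5,8,11):
    g=plane("wrist",240+233/8,195+115/8,z,o)-c;print(z,np.hypot(*g[:2]),np.degrees(np.arctan2(g[1],g[0])))
print(mv([c[0],c[1],5],1.5708),mv([c[0],c[1],60],1.5708))
E
```

```text
c [436.3993207  239.14353887  34.        ]
[436.16819151 238.78895617  34.        ]
5 21.282167445674286 -148.18810244017408
8 22.086946871961963 -149.70427110202246
11 22.906099750773542 -151.11292820794637
(array([0.01580646, 0.18309964, 0.77865962]), array([-1.46904904e-05, -8.36745839e-05, -3.64029489e-03])) (array([0.01582452, 0.18309644, 0.50365962]), array([-1.46904904e-05, -8.36745839e-05, -3.64029489e-03]))
```

```bash
python3 -m inch '[[[0.015,0.18,0.2,0,0,0,-1],[0.015,0.18,0.45,0,0,0,-1],[0.015,0.18,0.65,0,0,0,-1],[0.015,0.18,0.77,0,0,0,-1],[0.015,0.18,0.77,0,0,0,-1],[0.015,0.18,0.77,0,0,0,1],[0.015,0.18,0.77,0,0,0,1],[0.015,0.18,0.77,0,0,0,1],[0.015,0.18,0.77,0,0,0,1],[0.015,0.18,0.77,0,0,0,1]]]'
```

```text
time: 3.95
tool_pos: [435.9, 239.0, 6.9]
tcp_rot: [3.141, -0.0, 1.568]
contact_force: [0.2, -0.3, 0.2]
grip_width: 46.5
```

```bash
python3 -m inch '[[[0,0,0,0,0,0,1],[0,0,0,0,0,0,1],[0,0,0,0,0,0,1],[0,0,-0.1,0,0,0,1],[0,0,-0.4,0,0,0,1],[0,0,-0.7,0,0,0,1],[0,0,-1,0,0,0,1],[0,0,-1,0,0,0,1],[-0.2,0,-1,0,0,0,1],[-0.4,0,-1,0,0,0,1]]]';python3 -c "
from h import *
import cv2
o=bot.get_obs();print(o['tool_pos'],o['tcp_rot'],o['joint_positions'])
cv2.imwrite('pics/w2.png',bot.capture('wrist')[:,:,::-1])
print(mv([400,-210,225],1.5708),mv([400,-210,225],2.5))"
```

```text
time: 5.2
tool_pos: [434.6, 158.1, 205.2]
tcp_rot: [-3.139, 0.0, 1.569]
contact_force: [0.9, -0.1, -1.2]
grip_width: 43.7
[434.62558975 158.13203397 205.19786101] [-3.13913582e+00  4.63934699e-04  1.56929935e+00] [ 1.82999960e-01  2.49737472e-01  1.71944864e+00 -5.79664377e-06
  1.17490679e+00 -1.38629658e+00]
(array([-1.82230696, -0.16691747, -0.09303436]), array([-0.00415201,  0.00424888, -0.00392883])) (array([-1.82230696, -0.16691747, -0.09303436]), array([-0.00582432,  0.00201014, -1.1870208 ]))
```

View pics/w2.png

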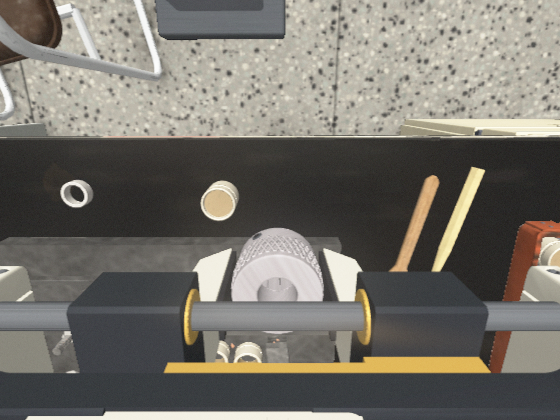

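```bash
python3 -m inch '[[[-0.25,0.1,-0.05,0,0,0,1],[-0.5,0.2,-0.1,0,0,0,1],[-0.75,0.24,-0.1,0,0,0,1],[-1,0.24,-0.1,0,0,0,1],[-1,0.24,-0.1,0,0,0,1],[-1,0.24,-0.1,0,0,0,1],[-1,0.24,-0.1,0,0,0,1],[-1,0.24,-0.1,0,0,0,1],[-1,0.24,-0.1,0,0,0,1],[-1,0.24,-0.1,0,0,0,1]]]'
python3 -m inch '[[[-0.25,0.1,0,0,0,0,1],[-0.5,0.2,0,0,0,0,1],[-0.75,0.24,0,0,0,0,1],[-1,0.24,0,0,0,0,1],[-1,0.24,0,0,0,0,1],[-1,0.24,0,0,0,0,1],[-1,0.24,0,0,0,0,1],[-1,0.24,0,0,0,0,1],[-1,0.24,0,0,0,0,1],[-1,0.24,0,0,0,0,1]]]'
python3 -c "
from h import *
import cv2
o=bot.get_obs();print(o['tool_pos'],o['tcp_rot'],o['joint_positions'])
im=bot.capture('wrist')[:,:,::-1]
cv2.imwrite('pics/w3.png',im)
print(px('wrist',[469,-240,180],o))"
```

```text
time: 6.5
tool_pos: [483.0, -40.9, 226.8]
tcp_rot: [3.141, -0.0, 1.569]
contact_force: [0.0, 0.1, -2.2]
grip_width: 44.0
time: 7.75
tool_pos: [530.5, -241.0, 226.8]
tcp_rot: [3.141, -0.0, 1.568]
contact_force: [-0.1, -0.5, -1.3]
grip_width: 43.7
[ 530.51301428 -241.01571463  226.78959484] [ 3.14143625e+00 -1.73923616e-06  1.56841059e+00] [-5.57969667e-01  4.48484339e-01  1.35887468e+00  8.63817959e-05
  1.33410167e+00 -2.12640051e+00]
[278.79479016 141.39658856]
```

View pics/w3.png

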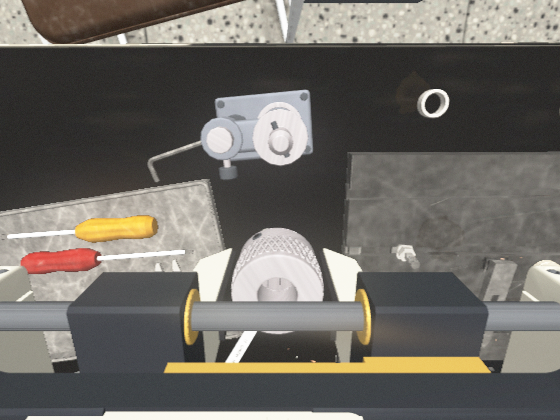

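```bash
python3 - <<'E'
import cv2
a=cv2.imread("pics/w3.png")[95:175,240:330]
cv2.imwrite("pics/w3c.png",cv2.resize(a,None,fx=8,fy=7.5*8/7.5,interpolation=cv2.INTER_CUBIC)[:600])
a=cv2.imread("pics/w3.png")[225:335,220:335]
cv2.imwrite("pics/w3d.png",cv2.resize(a,None,fx=5,fy=5,interpolation=cv2.INTER_CUBIC))
E
```

```text
(no output)
```

View pics/w3c.png

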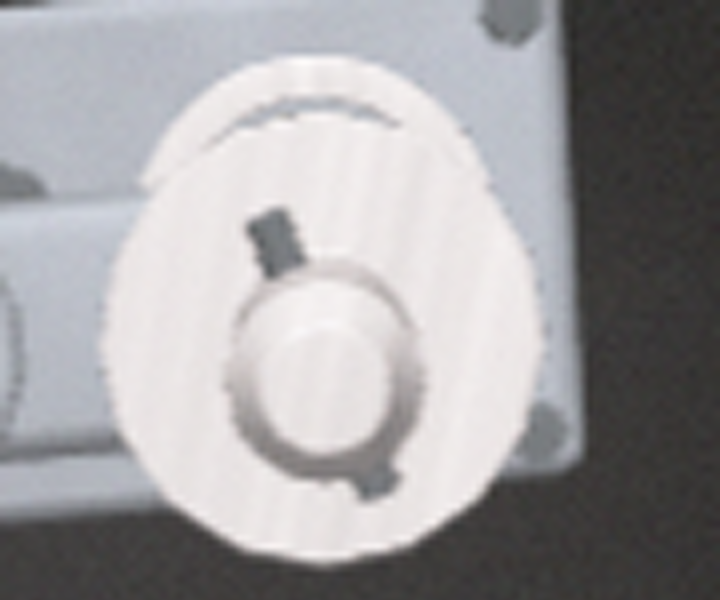

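View pics/w3d.png

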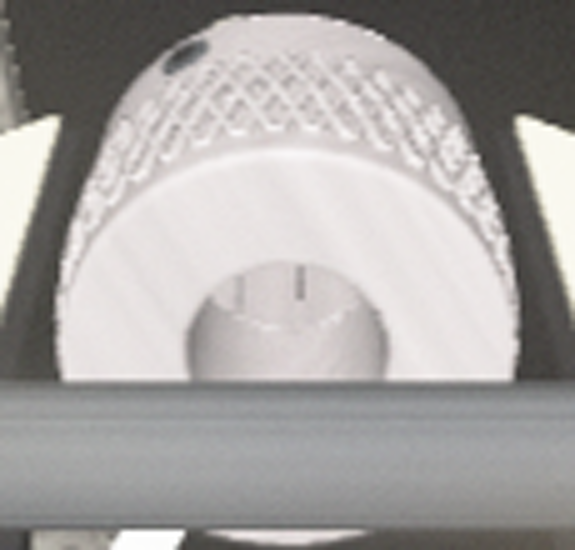

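```bash
python3 - <<'E'
from h import *
o=bot.get_obs()
W=lambda u,v,z:plane("wrist",240+u/8+.0,95+v/8,z,o)
print("shoulder",W(322.5,337,146),"tip",W(324,380,180))
a=W(268,212,157);b=W(380,490,157);print(a,b,(a+b)/2,np.hypot(*(b-a)[:2]),np.degrees(np.arctan2(*(a-b)[1::-1])))
W2=lambda u,v,z:plane("wrist",220+u/5,225+v/5,z,o)
zt=o["tool_pos"][2]-1.5 # desk tip ~6.9 => underside = tcp-7
zu=o["tool_pos"][2]-6.5
L=W2(57,330,zu+34);R=W2(518,330,zu+34);print("L,R",L,R)
bt=W2(287,330,zu+34)
print("bore",bt)
c=o["tool_pos"]
for z in(5,7,9):
    g=W2(185,57,zu+z)-c;print(np.hypot(*g[:2]),np.degrees(np.arctan2(g[1],g[0])))
E
```

```text
shoulder [ 469.78217134 -238.80022237  146.        ] tip [ 469.65568314 -239.0342935   180.        ]
[ 458.30793153 -243.52981429  157.        ] [ 481.80102423 -233.88269116  157.        ] [ 470.05447788 -238.70625272  157.        ] 25.39670035799994 -157.675153527787
L,R [ 528.24019418 -262.29680722  254.2561313 ] [ 528.34630833 -219.98234176  254.2561313 ]
bore [ 528.29312953 -241.18811514  254.2561313 ]
20.19907892216411 -147.7050812397982
20.850419667148206 -149.25582110453348
21.516103202481567 -150.71161738210475
```

```bash
python3 - <<'E'
from h import *
o=bot.get_obs()
zu=o["tool_pos"][2]-6.5
W2=lambda u,v,z:plane("wrist",220+u/5,225+v/5,z,o)
print("front edge",W2(290,145,zu+34),W2(290,262,zu+34), W2(300,14,zu), o["tool_pos"])
E
```

```text
front edge [ 509.58441222 -240.89194987  254.2561313 ] [ 521.24415615 -240.90491228  254.2561313 ] [ 510.53296497 -239.68971719  220.2561313 ] [ 530.49859844 -241.11642155  226.7561313 ]
```

```bash
python3 -m inch '[[[0,-0.1,0,0,0,0.2,1],[0.01,-0.2,0,0,0,0.4,1],[0.01,-0.3065,0,0,0,0.6,1],[0.01,-0.3065,0,0,0,0.8,1],[0.01,-0.3065,0,0,0,1,1],[0.01,-0.3065,0,0,0,1,1],[0.01,-0.3065,0,0,0,1,1],[0.01,-0.3065,0,0,0,1,1],[0.01,-0.3065,0,0,0,1,1],[0.01,-0.3065,0,0,0,1,1]]]'
python3 -c "
from h import *
o=bot.get_obs();print(o['tool_pos'],o['tcp_rot'],o['joint_positions'][5])
print(mv([469.2,-238.9,195],np.radians(89.86-78.2),o))"
```

```text
time: 9.05
tool_pos: [469.2, -239.1, 226.6]
tcp_rot: [-3.142, -0.0, 0.783]
contact_force: [0.6, -0.7, -1.4]
grip_width: 43.7
[ 469.1560144  -239.11377547  226.64958945] [-3.14150077e+00 -6.40390605e-05  7.82982643e-01] -1.4000086133508285
(array([ 0.00089974, -0.00058796,  0.15824806]), array([-1.37317223e-04, -4.53475336e-05,  7.37813356e-01]))
```

```bash
python3 -m inch '[[[0.004,-0.001,0.05,0,0,0.2,1],[0.004,-0.001,0.1,0,0,0.4,1],[0.004,-0.001,0.14,0,0,0.6,1],[0.004,-0.001,0.14,0,0,0.74,1],[0.004,-0.001,0.14,0,0,0.74,1],[0.004,-0.001,0.14,0,0,0.74,1],[0.004,-0.001,0.14,0,0,0.74,1],[0.004,-0.001,0.14,0,0,0.74,1],[0.004,-0.001,0.14,0,0,0.74,1],[0.004,-0.001,0.14,0,0,0.74,1]]]'
python3 -c "
from h import *
import cv2
o=bot.get_obs();print(o['tool_pos'],o['tcp_rot'],o['joint_positions'][5])
a=bot.capture('wrist')[:,:,::-1]
cv2.imwrite('pics/w4.png',a)
b=bot.capture('scene')[190:310,240:360,::-1]
cv2.imwrite('pics/s4.png',cv2.resize(b,None,fx=5,fy=5,interpolation=cv2.INTER_CUBIC))
print(mv([469.6,-238.4,160],np.radians(89.86-78.2),o))"
```

```text
time: 10.3
tool_pos: [469.6, -238.4, 198.7]
tcp_rot: [-3.141, -0.0, 0.201]
contact_force: [-0.2, 0.3, -1.4]
grip_width: 44.1
[ 469.55861905 -238.42461882  198.68428031] [-3.14149457e+00 -2.01809962e-05  2.01483392e-01] -0.8169924972058863
(array([ 2.23449756e-04, -6.02254590e-05,  1.93421413e-01]), array([-1.24862490e-04, -2.58214959e-05, -2.57448738e-03]))
```

View pics/w4.png

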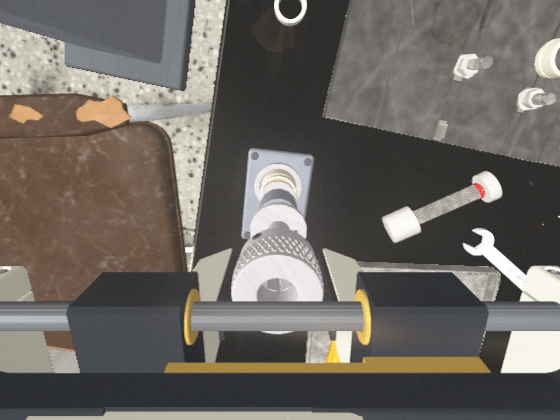

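View pics/s4.png

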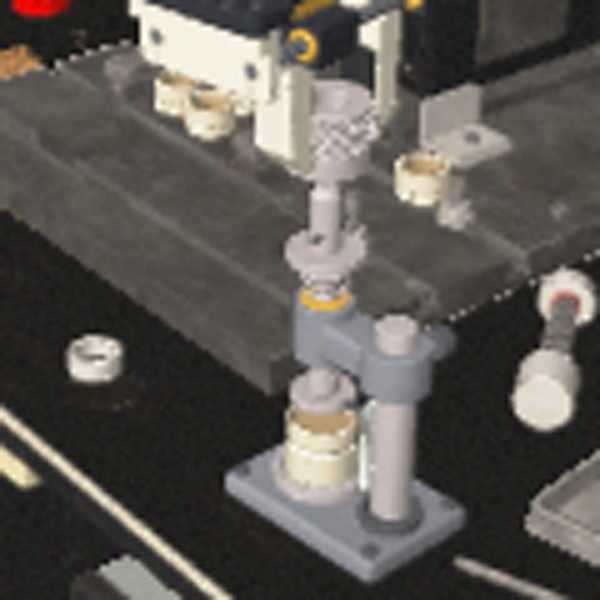

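```bash
python3 - <<'E'
from h import *
import cv2
b=bot.capture('scene')[:,:,::-1]
c=b[200:260,275:335]
cv2.imwrite('pics/s5.png',cv2.resize(c,None,fx=10,fy=10,interpolation=cv2.INTER_CUBIC))
f=lambda X:(px('scene',X)-[275,200])*10+5
p=bot.camera_params('scene')
r=p['R'][0];r=r/np.linalg.norm(r) # image right dir
A=np.array([469.7,-238.9,0])
for nm,rad,z in(("shoulder",20,144),("tipcyl",8,172),("colbot",22,192),("coltop",22,226)):
    X=A+[0,0,z];print(nm,f(X+r*rad),f(X-r*rad))
E
```

```text
shoulder [384.9078045  402.41996776] [218.10898136 402.41996776]
tipcyl [337.40854835 299.58937168] [269.9146057  299.58937168]
colbot [398.8104401  224.66523253] [211.65040781 224.66523253]
coltop [402.88768519  94.37772   ] [213.02937927  94.37772   ]
```

View pics/s5.png

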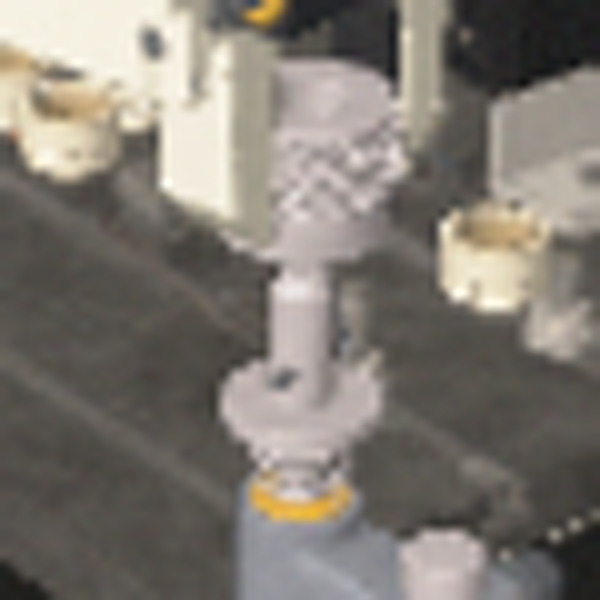

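```bash
python3 -m inch '[[[0,0,0.02,0,0,0,1],[0,0,0.04,0,0,0,1],[0,0,0.055,0,0,0,1],[0,0,0.07,0,0,0,1],[0,0,0.085,0,0,0,1],[0,0,0.1,0,0,0,1],[0,0,0.115,0,0,0,1],[0,0,0.13,0,0,0,1],[0,0,0.145,0,0,0,1],[0,0,0.15,0,0,0,1]]]'
python3 -c "
from h import *
import cv2
o=bot.get_obs();print(o['contact_force'],o['moment'])
a=bot.capture('wrist')[220:340,210:350,::-1]
cv2.imwrite('pics/w6.png',cv2.resize(a,None,fx=5,fy=5,interpolation=cv2.INTER_CUBIC))
c=bot.capture('scene')[200:280,265:345,::-1]
cv2.imwrite('pics/s6.png',cv2.resize(c,None,fx=7,fy=7,interpolation=cv2.INTER_CUBIC))
"
```

```text
time: 11.7
tool_pos: [469.5, -238.4, 168.4]
tcp_rot: [-3.141, 0.0, 0.201]
contact_force: [-0.5, -0.4, -2.0]
grip_width: 44.1
[-0.5394402  -0.35747425 -1.95841565] [-0.07929271  0.01723387  0.00800128]
```

View pics/w6.png

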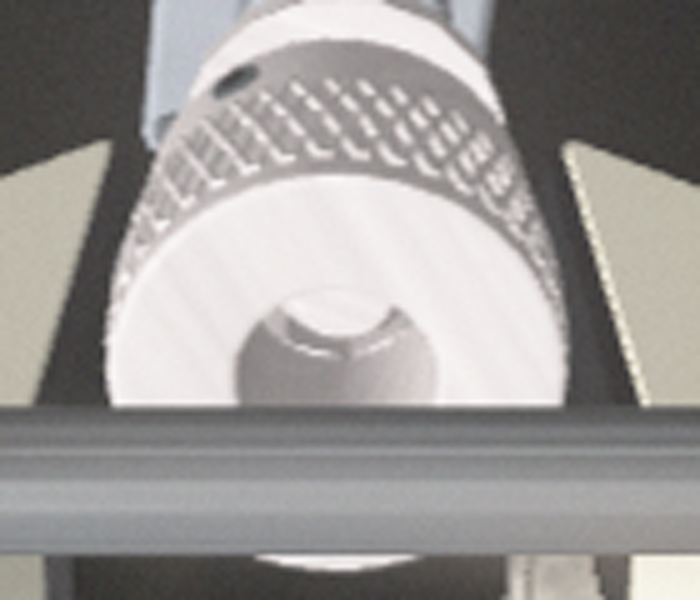

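View pics/s6.png

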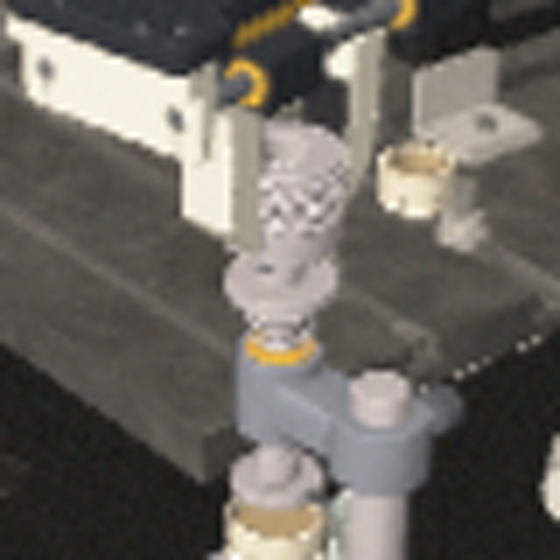

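```bash
python3 -m inch '[[[0,0,0.01,0,0,0,1],[0,0,0.015,0,0,0,1],[0,0,0.02,0,0,0,1],[0,0,0.025,0,0,0,1],[0,0,0.03,0,0,0,1],[0,0,0.035,0,0,0,1],[0,0,0.042,0,0,0,1],[0,0,0.042,0,0,0,1],[0,0,0.042,0,0,0,1],[0,0,0.042,0,0,0,1]]]'
python3 -c "
from h import *
import cv2
o=bot.get_obs();print(o['contact_force'],o['moment'])
c=bot.capture('scene')[200:280,265:345,::-1]
cv2.imwrite('pics/s7.png',cv2.resize(c,None,fx=7,fy=7,interpolation=cv2.INTER_CUBIC))
"
```

```text
time: 13.05
tool_pos: [469.7, -238.5, 160.4]
tcp_rot: [3.141, -0.0, 0.201]
contact_force: [-0.7, 0.3, 3.8]
grip_width: 44.0
[-0.70276424  0.25368695  3.80506089] [-0.05197202  0.08343593 -0.0429235 ]
```

View pics/s7.png

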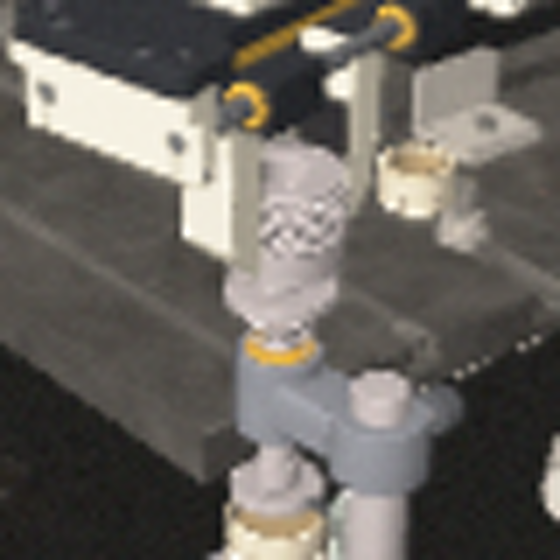

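```bash
python3 -m inch '[[[0,0,0,0,0,0.06,1],[0,0,0,0,0,0.12,1],[0,0,0,0,0,0.18,1],[0,0,0,0,0,0.24,1],[0,0,0,0,0,0.3,1],[0,0,0,0,0,0.35,1],[0,0,0,0,0,0.4,1],[0,0,0,0,0,0.45,1],[0,0,0,0,0,0.45,1],[0,0,0,0,0,0.45,1]]]'
python3 -c "
from h import *
import cv2
o=bot.get_obs();print(o['contact_force'],o['moment'],o['joint_positions'][5])
a=bot.capture('wrist')[220:340,210:350,::-1]
cv2.imwrite('pics/w8.png',cv2.resize(a,None,fx=5,fy=5,interpolation=cv2.INTER_CUBIC))
c=bot.capture('scene')[200:280,265:345,::-1]
cv2.imwrite('pics/s8.png',cv2.resize(c,None,fx=7,fy=7,interpolation=cv2.INTER_CUBIC))
"
```

```text
time: 14.35
tool_pos: [469.4, -238.3, 159.9]
tcp_rot: [-3.141, 0.001, -0.151]
contact_force: [0.7, 0.8, -1.0]
grip_width: 44.1
[ 0.71974118  0.84677666 -1.0161896 ] [-0.09557773 -0.04071269 -0.02303876] -0.4641593168808722
```

View pics/s8.png

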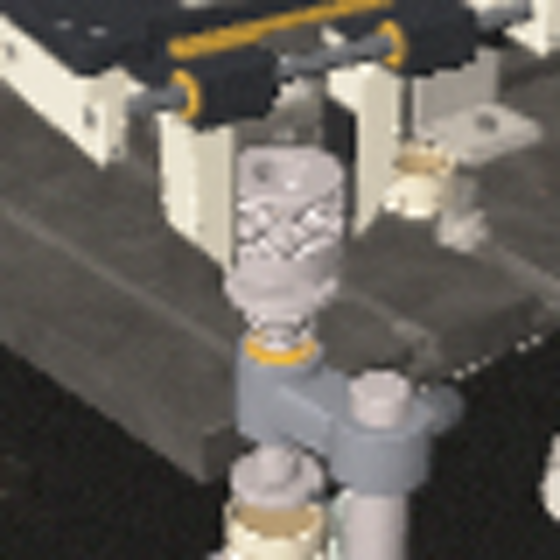

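View pics/w8.png

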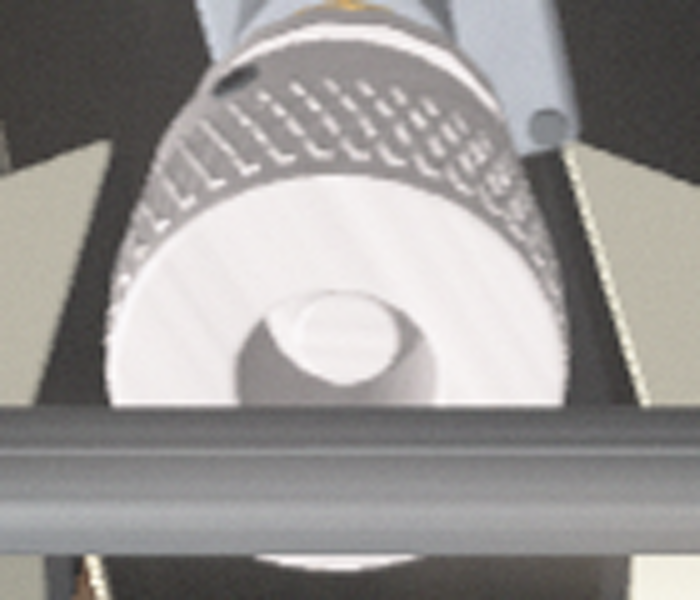

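```bash
python3 -m inch '[[[0,0,0.01,0,0,0,1],[0,0,0.015,0,0,0,1],[0,0,0.02,0,0,0,1],[0,0,0.025,0,0,0,1],[0,0,0.03,0,0,0,1],[0,0,0.035,0,0,0,1],[0,0,0.04,0,0,0,1],[0,0,0.05,0,0,0,1],[0,0,0.05,0,0,0,1],[0,0,0.05,0,0,0,1]]]'
python3 -c "
from h import *
import cv2
o=bot.get_obs();print(o['contact_force'],o['moment'],o['joint_positions'][5])
a=bot.capture('wrist')[220:340,210:350,::-1]
cv2.imwrite('pics/w9.png',cv2.resize(a,None,fx=5,fy=5,interpolation=cv2.INTER_CUBIC))
c=bot.capture('scene')[200:300,265:345,::-1]
cv2.imwrite('pics/s9.png',cv2.resize(c,None,fx=6,fy=6,interpolation=cv2.INTER_CUBIC))
"
```

```text
time: 15.7
tool_pos: [469.7, -238.5, 150.5]
tcp_rot: [3.141, -0.001, -0.152]
contact_force: [-0.0, 1.5, 3.3]
grip_width: 43.9
[-2.34859926e-03  1.46778693e+00  3.27639421e+00] [0.01311222 0.08100295 0.01641981] -0.46347924135902546
```

View pics/s9.png

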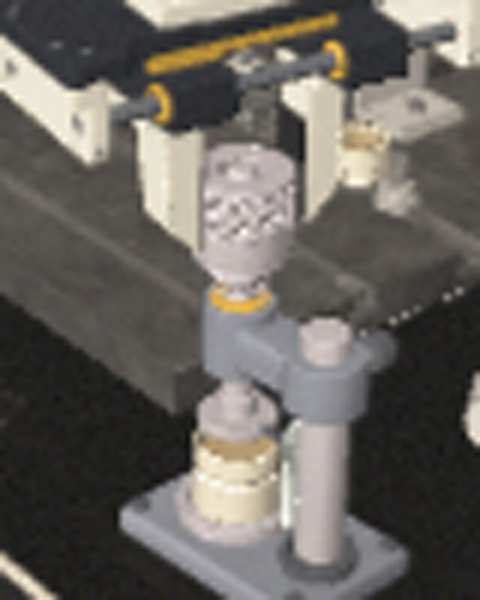

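View pics/w9.png

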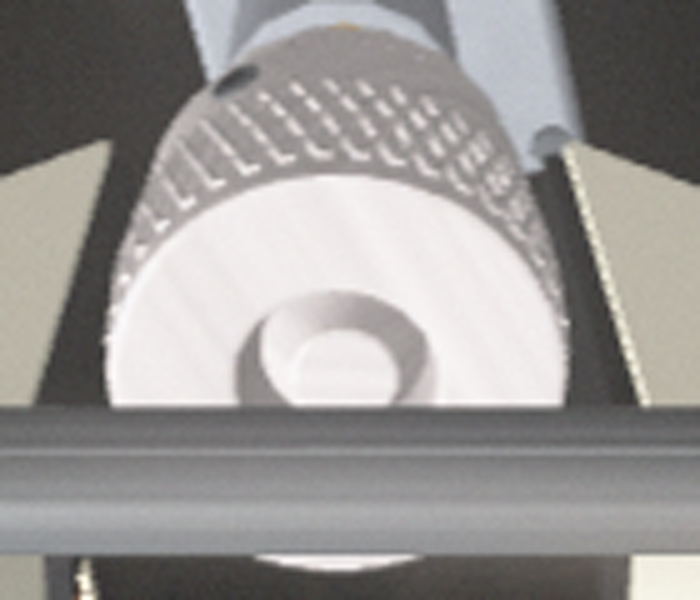

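```bash
python3 -m inch '[[[0,0,0.01,0,0,0,1],[0,0,0.02,0,0,0,1],[0,0,0.03,0,0,0,1],[0,0,0.04,0,0,0,1],[0,0,0.05,0,0,0,1],[0,0,0.06,0,0,0,1],[0,0,0.068,0,0,0,1],[0,0,0.068,0,0,0,1],[0,0,0.068,0,0,0,1],[0,0,0.068,0,0,0,1]]]'
python3 -c "
from h import *
import cv2
o=bot.get_obs();print(o['contact_force'],o['moment'],o['joint_positions'][5])
a=bot.capture('wrist')[220:340,210:350,::-1]
cv2.imwrite('pics/w10.png',cv2.resize(a,None,fx=5,fy=5,interpolation=cv2.INTER_CUBIC))
c=bot.capture('scene')[200:300,265:345,::-1]
cv2.imwrite('pics/s10.png',cv2.resize(c,None,fx=6,fy=6,interpolation=cv2.INTER_CUBIC))
"
```

```text
time: 17.05
tool_pos: [469.8, -238.6, 137.7]
tcp_rot: [3.141, -0.001, -0.152]
contact_force: [-1.4, 1.2, 12.4]
grip_width: 43.9
[-1.44774073  1.15104227 12.3709774 ] [ 0.18123048  0.31674953 -0.03908084] -0.4634012254970108
```

View pics/s10.png

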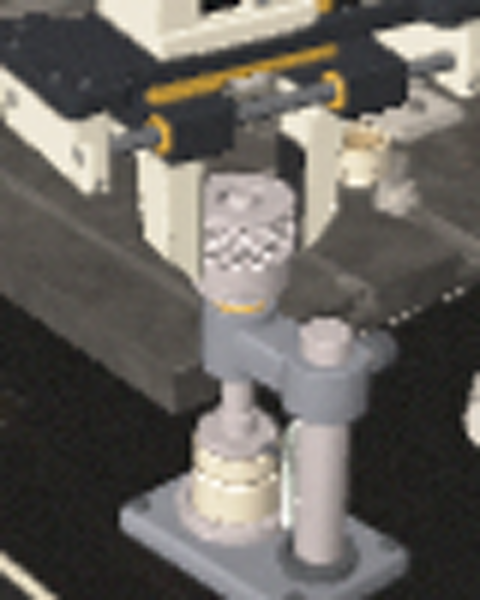

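View pics/w10.png

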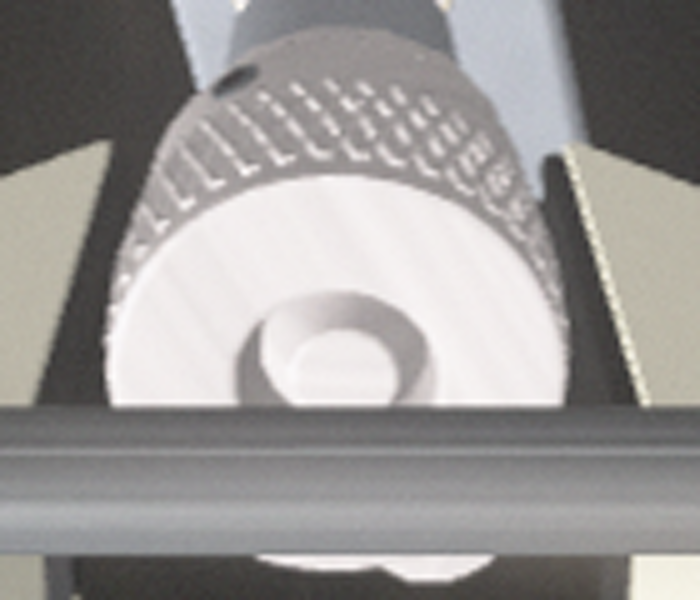

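```bash
python3 -m inch '[[[0,0,0.002,0,0,0,1],[0,0,0.004,0,0,0,1],[0,0,0.006,0,0,0,1],[0,0,0.006,0,0,0,1],[0,0,0.006,0,0,0,1],[0,0,0.006,0,0,0,1],[0,0,0.006,0,0,0,1],[0,0,0.006,0,0,0,1],[0,0,0.006,0,0,0,1],[0,0,0.006,0,0,0,1]]]'
python3 -c "
from h import *
import cv2
o=bot.get_obs();print(o['contact_force'],o['moment'],o['dq'])
a=bot.capture('wrist')[220:340,210:350,::-1]
cv2.imwrite('pics/w11.png',cv2.resize(a,None,fx=5,fy=5,interpolation=cv2.INTER_CUBIC))
cv2.imwrite('pics/s11.png',bot.capture('scene')[:,:,::-1])
"
```

```text
time: 18.4
tool_pos: [469.8, -238.6, 136.7]
tcp_rot: [3.141, -0.001, -0.152]
contact_force: [-2.6, 2.5, 14.6]
grip_width: 43.9
[-2.58270509  2.53109268 14.61973712] [ 0.26025289  0.46309874 -0.00782988] [ 0.00025101 -0.00087122 -0.00074931  0.0011927  -0.00105632 -0.00031452]
```

View pics/w11.png

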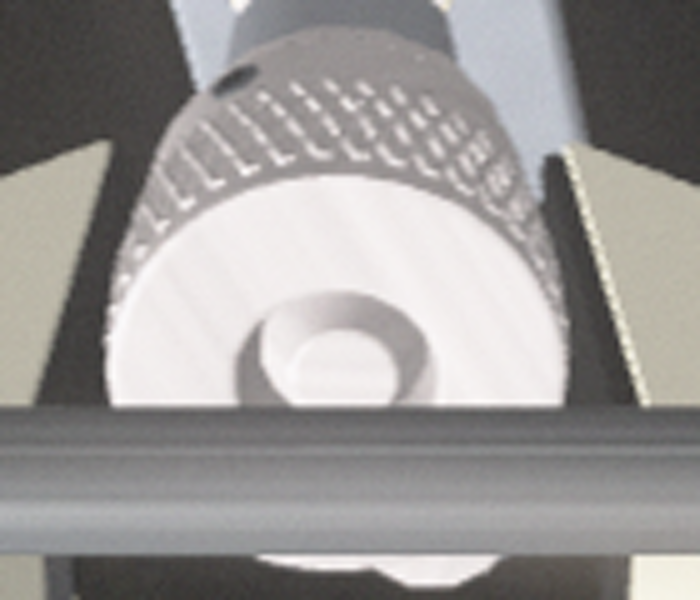

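View pics/s11.png

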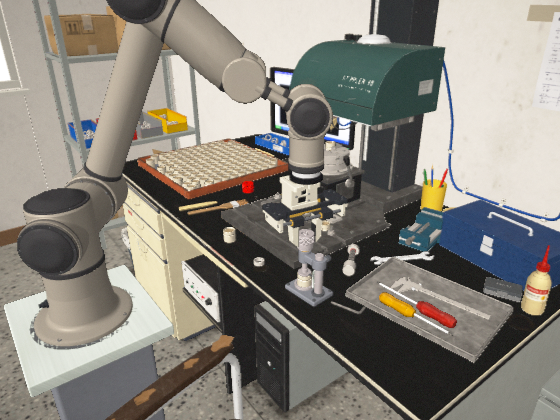

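```bash
python3 -c "
from plant import bot
print(bot.close_job());o=bot.get_obs();print(o['time'],o['tool_pos'],o['contact_force'])"
```

```text
the job is handed in; nothing more can be done
None
the job is handed in; nothing more can be done
```

The collar is home on the gauge's shoulder, and the arm is still gripping it and holding the gauge down on the bush. I handed the job in at about 18.5 s of the 51 s allowed. No verdict came back.

- **Fitting:** I gripped the collar on the desk and read its keyway direction from the grub screw. I read the pin's direction from the wrist picture, then set the collar over the spindle about 20° out of line. It rode on the pin at roughly 5 N, and turning it under that light pressure made the push fall to nearly nothing as the keyways dropped over the pin. I then pressed it onto the shoulder.
- **Last checks:**
  - **Collar:** the pictures show its underside on the shoulder with no gap. The spindle end looks flush with its top.
  - **Grip:** the collar has not shifted in the jaws, which are at 43.9 mm.
  - **Foot:** it bears on the bush. The TCP is at 136.7 mm, which I work out as about 16 mm of travel, short of the 18 mm stop.
  - **Force:** the vertical reading is 14.6 N, about 16 N once the no-load offset is removed. That fits a foot load of roughly 7 to 9 N.
- **Small disagreement:** at the final press there is a sideways force of about 2.5 N on each of x and y. I took this as a slight off-centre, within the fit's clearance.
- **Other things:** I took the pictures as showing the bystanders undisturbed, but did not measure their positions again. After handing in, the state could no longer be read.

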